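Dock the jewellery-cleaner bottle and take off its safety cap

ROBOT

A 6-joint arm with a two-finger parallel gripper is mounted at the origin on the work surface. World frame = base frame: x ahead of the robot, y to its left, z up, the work surface at z = 0. Lengths are in m, angles in rad, forces in N, time in s.
With the tool pointing down it reaches from about 0.25 to 0.8 m from the base axis. Payload 8.5 kg.
Tool frame: the origin (TCP) lies at the very end of the fingers, on their centre line; the grasp point (between the pads) lies 19 mm behind it (ctrl.hold_point_z is the distance from the TCP to the grasp point, in m); y points along the fingers, z is the direction in which the jaws open and shut, and the axes are right-handed (so a half turn about y gives the same grasp; the last joint's range is limited). The gripper opens to 85 mm and grips with 20 to 120 N. Pads are 22 mm wide; open, the fingers measure 114 mm over their backs; the gripper's body (76 mm by 85 mm) begins 54 mm behind the grasp point. The pads swing forward as they close: fully open they stand 13 mm farther back than shut.
Start: joints at [-1.341, 0.238, -0.013, 1.319, 0, 1.571], TCP at [0.12, -0.511, 0.231] pointing down, gripper open.
Joint ranges: [-2.66, 2.66], [-1.03, 1.9], [-1.14, 1.46], [-1.82, 2.27], [-1.45, 1.34], [-3.14, 3.14]. Speed limits (rad/s): [2.22, 2.22, 2.79, 3.14, 3.14, 3.14].

INTERFACE

Orientations are given as a rotation vector (axis times angle).
In Python, from station import ctrl gives the robot as it stands. The module is installed in compiled form; this text tells all that it offers.
- The arm moves only by the tool arm_command, never from a script. Its argument "plan" is a list of rows, each a list of 4 numbers: the shift along the tool's x, y, z in mm, then the turn about the tool's y in degrees. In form: [[tx, ty, tz, twist], ...]. A call has 1 to 12 rows; each row is the pose to reach, as a shift and turn from the pose measured when the call began, along the tool's axes at that moment; what a row does not reach only later rows make up. A row lasts 1/10 s, in which the tool goes at most 50 mm and 8.59 degrees, less where a joint would pass 70% of its speed; a pose out of reach is approached as far as the arm can. A call with a gripper value outside its range is refused whole. "claw" is the finger opening in mm, from 0 to 85.4, set as the call begins (left out, the last holds). The fingers move at their own pace and stop on an object; "squeeze" is the grip in N (left out, the last holds). Time passes only in rows, so rows that repeat a pose let the fingers close. It gives the time, the measured TCP pose, the force and the opening at its end, in the units of the state.
- ctrl.state(): the state, without advancing time (a new reading comes with each control period).
- ctrl.capture(name): name is "scene" or "top"; returns a dict with "image" (384x512x3 uint8, red, green, blue), "depth" (384x512 float32, m along the optical axis (not along the pixel's ray), 0 where there is no reading), "fx", "fy", "cx", "cy" (pixels), "R" (3x3) and "t" (3): a world point X has camera coordinates R X + t. Camera axes: x right, y down, z forward; pixel columns grow to the right and rows downward; lengths in m; the calibration is good to about 2 mm. A picture is of the moment at which its call begins.
- ctrl.close_job(): hands the job in, once; it reports no verdict.
Trained networks look in a picture, given as the dict that the camera call returned (one of the last four; its "shot" number tells which), for a name from the list of things; names that differ only in an ending like _2 or _b are one class to them, and where a whole thing is asked for, a point or a joint stands for the part that bears it (a point fixed in the world has none). Each returns a list of dicts, best first, with "p" (0 to 1); they miss things now and then, are a little off and sometimes report something else, mostly with a low value. They report only what shows in the picture. A call takes as long as a camera call.
- ctrl.look_for(picture, query): "rect" ([left, top, right, bottom] in pixels, round what is visible of it).
- ctrl.place_of(picture, query): "at" ([column, row] in pixels: a listed point, or the origin of a listed thing).
The state is a dict: "time": time; "joint_pos": joint angles; "qd": joint speeds; "tau": joint torques, N m; "tcp_pos": TCP position; "eef_rot": TCP orientation; "contact_force": force on the tool from outside, world axes, zero at the start; "wrist_torque": the same for the moment, N m; "opening": finger opening in m.
Only numpy, scipy, OpenCV 4.12 (cv2) and the standard library are available. Lean on these libraries where they do the work, as an engineer would, in place of code of your own. Each camera call takes 0.05 s, during which the arm holds its last target. There are 200 camera calls.

TASK

Move the amber cleaner bottle, upright and with its cap still on, in under the brass fork of the wooden holder until it stands fully home, so that the holder keeps it from turning. Then press its push-and-turn safety cap down, twist it anticlockwise until it is free, and lift it straight up; finish still gripping the cap level, about 5 cm above the bottle's mouth, with the bottle left home in the holder. Leave the bust, ring box, tin and ring cone where they stand.

Things in the scene. Friction and masses are not known exactly. Their poses are not given: they have to be found in the camera images.
- bottle: square amber glass bottle, loose, about 0.25 kg. Body 64 x 64 mm, 80 mm tall, flat shoulder, round neck 34 mm across with three small lugs, rim 122 mm above the underside; 132 mm tall with its cap on. Origin: centre of its underside; x, y square to its sides (all four alike, any may go in first), z up. Dragged by the cap it tips; carried by the cap 2 to 3 mm off the counter it hangs straight
- cap: round white fluted safety cap, green top with a white mark along x, 50 mm across, 32 mm tall, 30 g, loose, locked on the bottle at the start. Origin: centre of its lower edge (100 mm above the bottle's underside while locked), z up. Locked, it rattles about 4 degrees either way and moves, lifts and turns the bottle with it; a step inside stops it from unscrewing
- bottle_rim (a point): centre of the bottle's mouth, 122 mm above its underside
- liner (a joint): sprung plate in the bottle's mouth under the cap: 0 while the cap is not pressed, 0.006 m fully pressed (4.8 N at 0, 12 N at 0.006)
- dock: wooden holder with brass fork, fixed to the counter, origin and axes as dock_seat. Channel along x 69 mm wide between walls 14 mm thick, 85 mm tall; inner face of back wall 33.5 mm beyond the origin. Two brass plates on top (underside 85 mm, top 90 mm above the counter) overhang the bottle's shoulders (5 mm clear) and leave a 43 mm slot for its neck. The bottle can turn some 5 degrees inside
- dock_seat (a point): point on the counter where the centre of the bottle's underside stands when it is fully home in the holder. x points horizontally into the holder, the way the bottle slides in; z up
- dock_mouth (a point): centre of the holder's flared mouth on the counter, 65 mm before dock_seat, same axes. The straight side walls and brass plates start 44 mm before dock_seat
- bust: cream necklace bust with brass beads and a wooden finial, loose, 132 mm across and 245 mm tall; origin: centre of its underside. Leave alone
- ring_box: green ring box 60 x 60 x 45 mm, loose; origin: centre of its underside. Leave alone
- polish_tin: round aluminium tin 74 mm across, 28 mm tall, loose; origin: centre of its underside. Leave alone
- ring_cone: small wooden ring cone 52 mm across, 68 mm tall with a brass ring, loose; origin: centre of its underside. Leave alone
- cap_top (a point): centre of the cap's top, 32 mm above its lower edge. Pushed down 3 mm (8.5 N) or more the cap clears its step; it bottoms out at 6 mm (12 N). Held down, a turn of 50 to 85 degrees anticlockwise from above relative to the bottle (70 is best; a stop comes at 95) frees it from the lugs; then it lifts straight off

How it is judged:
On the way, in this order (a step that is already met when the one before it is completed fails the run):
1. the bottle is home in the holder, upright, with its cap still on and not yet pressed (x of bottle in the frame of dock_seat between -0.012 and 0.008 m and y of bottle in the frame of dock_seat between -0.008 and 0.008 m and height (world z) of bottle below 0.006 m and angle between bottle's own z axis and vertical below 0.1 rad and z of cap in the frame of bottle below 0.106 m and horizontal distance between cap and bottle below 0.01 m and value of joint liner below 0.002 m), for 0.2 s.
2. the cap is pressed down (value of joint liner above 0.0025 m), for 0.1 s.
3. the cap comes off the bottle in the holder (x of bottle in the frame of dock_seat above -0.012 m and z of cap in the frame of bottle above 0.125 m), for 0.1 s.
At the end, for the whole second after the job is handed in: Bottle upright and home in the holder (12 mm along, 8 mm across); the fingers hold the cap still and level (17 degrees), its lower edge 25 to 100 mm above the rim and within 30 mm of straight over the bottle, touching neither bottle nor holder (x of bottle in the frame of dock_seat between -0.012 and 0.008 m and y of bottle in the frame of dock_seat between -0.008 and 0.008 m and height (world z) of bottle below 0.006 m and angle between bottle's own z axis and vertical below 0.1 rad and z of cap in the frame of bottle_rim between 0.025 and 0.1 m and horizontal distance between cap and bottle below 0.03 m and angle between cap's own z axis and vertical below 0.3 rad and linear speed of cap below 0.03 m/s and contact force between the fingers and cap above 1 N and contact force between cap and bottle below 0.1 N and contact force between cap and dock below 0.1 N); the arm keeps its last pose, push and grip.
It fails at once if the bottle is tipped by more than 20 degrees (angle between bottle's own z axis and vertical above 0.35 rad).
It fails at once if a bystander is shifted by more than 25 mm (distance of any of bust, ring_box, polish_tin, ring_cone from where it was at the start of the episode above 0.025 m).
It also fails if it takes over 51 s, if anything falls off the work surface, if the arm or the gripper's body presses on something with over 40 N, if the wrist force passes 120 N, or if a joint passes its speed limit or range.

## Working session

There is one attempt and no reset: what is moved stays moved. The work goes in short steps, Python scripts to look and compute and a tool call to move; the robot and the scene stay as the last step left them, time stands still between calls to the robot, and variables do not carry over. Pictures are saved under pics/ and viewed, about 8 in all and at most 12, crops included, and the job is handed in when it is done.

Besides the shell and the picture viewer there is one more tool, called after "Request:" in YAML: its name, and indented under it one key for each argument. arm_command: Moves the arm, as the interface text tells. Its arguments: {"type":"object","properties":{"plan":{"type":"array"},"claw":{"type":"number"},"squeeze":{"type":"number"}},"required":["plan"]}

```bash
mkdir -p pics; cat > h.py <<'E'
import numpy as np, cv2
from scipy.spatial.transform import Rotation as Ro
from station import ctrl
np.set_printoptions(precision=4,suppress=True)
def ray(p,uv,z):
    R=np.array(p["R"]);t=np.array(p["t"]);o=-R.T@t
    d=R.T@np.array([(uv[0]-p["cx"])/p["fx"],(uv[1]-p["cy"])/p["fy"],1.]);return o+d*(z-o[2])/d[2]
def cloud(p):
    d=p["depth"];v,u=np.mgrid[:d.shape[0],:d.shape[1]]
    c=np.stack([(u-p["cx"])/p["fx"]*d,(v-p["cy"])/p["fy"]*d,d],-1)
    return (c-np.array(p["t"]))@np.array(p["R"])
def proj(p,X):
    c=np.array(p["R"])@np.array(X)+np.array(p["t"]);return [p["fx"]*c[0]/c[2]+p["cx"],p["fy"]*c[1]/c[2]+p["cy"]]
def save(p,n,f=1): cv2.imwrite("pics/"+n,cv2.resize(p["image"][...,::-1],None,fx=f,fy=f))
E
python3 - <<'E'
from h import *
s=ctrl.state();print(s["tcp_pos"],s["eef_rot"],Ro.from_rotvec(s["eef_rot"]).as_matrix(),s["time"])
Z=dict(bottle=0,cap=.1,cap_top=.132,dock=0,dock_seat=0,dock_mouth=0,bust=0,ring_box=0,polish_tin=0,ring_cone=0)
ims=[]
for n in("scene","top"):
    p=ctrl.capture(n);ims.append(p["image"]);print(n,p["fx"],-np.array(p["R"]).T@p["t"])
    np.savez(n+"0.npz",**{k:p[k] for k in("image","depth","fx","fy","cx","cy","R","t")})
    for q,z in Z.items():
        for r in ctrl.place_of(p,q)[:2]: print(n,q,round(r["p"],2),np.round(r["at"],1),ray(p,r["at"],z)[:2])
    save(p,n+"0.png",1.5)
E
```

```text
[ 0.1195 -0.5108  0.2307] [-0.2425  2.1013 -2.0982] [[-0.9737 -0.0003  0.2278]
 [-0.2278  0.0014 -0.9737]
 [ 0.     -1.     -0.0014]] 0.0
scene 392.34388380189 [ 0.8439 -0.5542  1.0323]
scene bottle 0.72 [234.3 196.4] [0.4672 0.0134]
scene cap 0.8 [231.1 174.8] [0.4572 0.0198]
scene cap_top 0.87 [232.1 165.3] [0.4557 0.031 ]
scene dock 0.88 [268.7 246.7] [ 0.6426 -0.0901]
scene dock_seat 0.76 [267.5 248.7] [ 0.6425 -0.0975]
scene dock_mouth 0.57 [247.4 235.8] [ 0.571  -0.0886]
scene ring_box 0.78 [169.6 334.8] [ 0.5344 -0.4313]
scene polish_tin 0.58 [225.5 330.2] [ 0.6538 -0.3535]
scene polish_tin 0.43 [251.1 240.1] [ 0.5874 -0.0958]
scene ring_cone 0.62 [161.4 285.7] [ 0.4389 -0.3348]
top 459.74097935707607 [ 0.4553 -0.0144  1.2611]
top bottle 0.49 [228.2 226.4] [0.4581 0.037 ]
top cap 0.68 [228.2 225.4] [0.4604 0.0329]
top cap_top 0.55 [230.5 226.2] [0.4584 0.026 ]
top dock 0.93 [276.3 160.4] [ 0.6424 -0.0924]
top dock_seat 0.87 [275.9 164. ] [ 0.6323 -0.0915]
top dock_seat 0.35 [369.6 158.8] [ 0.6514 -0.3514]
top dock_mouth 0.72 [277.3 187.9] [ 0.566  -0.0961]
top bust 0.89 [ 94.1 202.6] [0.5172 0.4051]
top ring_box 0.71 [395.  202.8] [ 0.5303 -0.421 ]
top polish_tin 0.89 [369.6 157.4] [ 0.6553 -0.3514]
top ring_cone 0.49 [364.5 231.1] [ 0.4513 -0.3365]
```

View pics/top0.png

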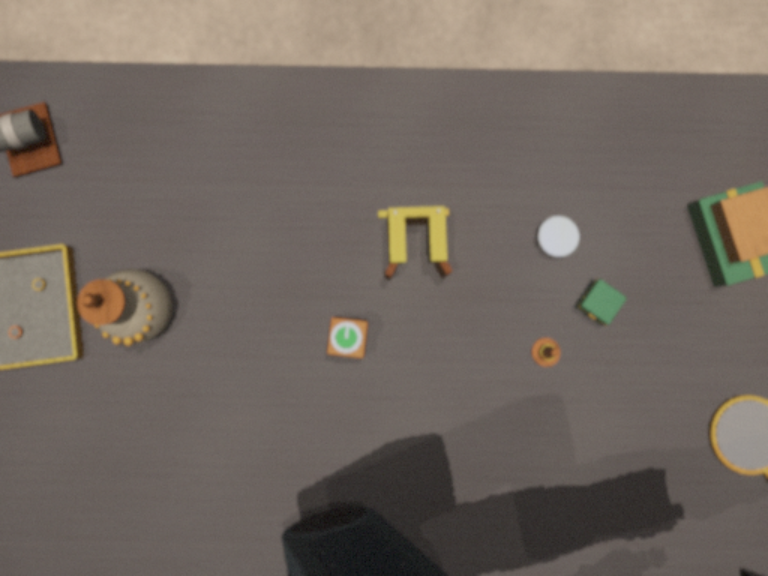

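View pics/scene0.png

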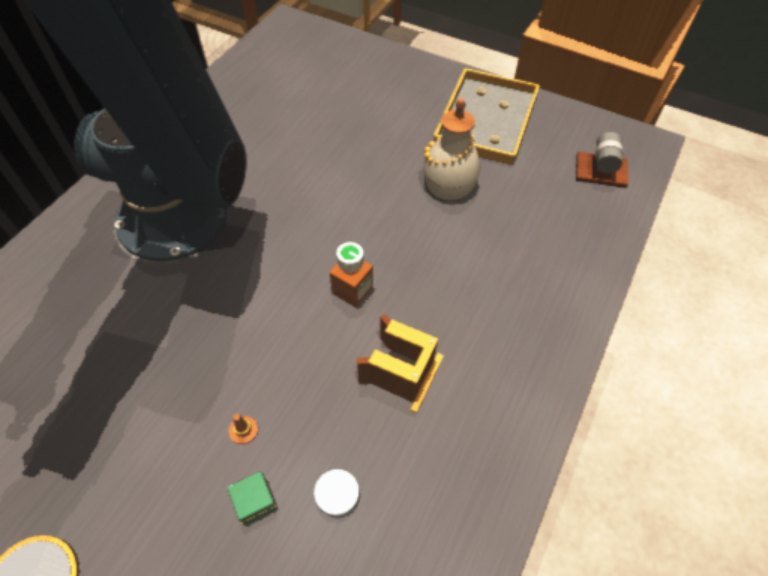

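```bash
python3 - <<'E'
from h import *
for n in("scene","top"):
    p=dict(np.load(n+"0.npz"));X=cloud(p);ok=p["depth"]>0
    def box(c,r,a,b): return ok&(abs(X[...,0]-c[0])<r)&(abs(X[...,1]-c[1])<r)&(X[...,2]>a)&(X[...,2]<b)
    m=box((.458,.03),.05,.122,.15);q=X[m];print(n,"cap",len(q),q.mean(0),q.min(0),q.max(0), cv2.minEnclosingCircle(q[:,:2].astype(np.float32)))
    m=box((.458,.03),.07,.06,.09);q=X[m];print("shoulder",len(q),cv2.minAreaRect(q[:,:2].astype(np.float32)))
    m=box((.62,-.092),.12,.075,.1);q=X[m];print("dock",len(q),cv2.minAreaRect(q[:,:2].astype(np.float32)))
    # neighbours tall
    for c in((.62,-.09),(.458,.03)):
        pass
    im=p["image"];u,v=[int(a) for a in proj(p,(.55,-.03,.09))]
    cv2.imwrite(f"pics/{n}crop.png",cv2.resize(im[v-75:v+75,u-95:u+95,::-1],None,fx=4,fy=4,interpolation=cv2.INTER_CUBIC));print(u,v)
E
```

```text
scene cap 226 [0.4652 0.0211 0.1315] [ 0.4387 -0.002   0.122 ] [0.4887 0.048  0.1366] ((0.4634256660938263, 0.023560313507914543), 0.026365192607045174)
shoulder 305 ((0.46414196491241455, 0.023503577336668968), (0.06613343954086304, 0.06558263301849365), 83.65174865722656)
dock 908 ((0.630982518196106, -0.0959431529045105), (0.11612723022699356, 0.11433278024196625), 2.591294765472412)
250 201
top cap 328 [0.4614 0.026  0.1314] [0.4369 0.0026 0.1254] [0.486  0.0497 0.1364] ((0.46135687828063965, 0.026194164529442787), 0.025417029857635498)
shoulder 288 ((0.46125736832618713, 0.026202861219644547), (0.06393453478813171, 0.06387991458177567), 84.2193603515625)
dock 986 ((0.6291205286979675, -0.09253174066543579), (0.1169734075665474, 0.11392166465520859), 2.7050836086273193)
253 190
```

The top view (1.5x) shows the bottle at about (346,338) and the holder at about (418,235), opening towards the robot. The bust, box, tin and cone are well clear of the route. Next I'll find the holder's axis.

```bash
python3 - <<'E'
from h import *
for n in("scene","top"):
    p=dict(np.load(n+"0.npz"));im=p["image"].astype(int)
    X=np.array([[ray(p,(u,v),.09) for u in range(512)] for v in range(384)])
    m=(im[...,0]>130)&(im[...,1]>110)&(im[...,2]<90)&(abs(X[...,0]-.63)<.09)&(abs(X[...,1]+.09)<.09)&(abs(cloud(p)[...,2]-.09)<.012)
    q=X[m];print(n,len(q))
    # scan rows along x: slot edges
    rows=[]
    for x in np.arange(.585,.65,.005):
        y=np.sort(q[abs(q[:,0]-x)<.003][:,1])
        if len(y)<4: continue
        g=np.diff(y);i=g.argmax();rows.append((x,y[0],y[i],y[i+1],y[-1]))
    rows=np.array(rows);print(rows)
    rows=rows[(rows[:,3]-rows[:,2])>.03]
    mid=rows[:,1:].mean(1);a=np.polyfit(rows[:,0],mid,1);print("axis slope deg",np.degrees(np.arctan(a[0])),[np.degrees(np.arctan(np.polyfit(rows[:,0],rows[:,k],1)[0])) for k in(1,2,3,4)],"y at .57,.63",np.polyval(a,[.57,.63]))
    print("xrange",np.percentile(q[:,0],[0,2,98,100]))
E
```

```text
scene 148
[[ 0.59   -0.0639 -0.061  -0.0569 -0.0498]
 [ 0.595  -0.1459 -0.1368 -0.0737 -0.0527]
 [ 0.6    -0.146  -0.142  -0.0751 -0.0738]
 [ 0.605  -0.146  -0.1434 -0.0753 -0.0725]
 [ 0.61   -0.146  -0.1434 -0.0755 -0.0727]
 [ 0.615  -0.1448 -0.1422 -0.0741 -0.0728]
 [ 0.62   -0.1448 -0.1422 -0.0743 -0.073 ]
 [ 0.625  -0.1435 -0.1162 -0.0745 -0.0717]
 [ 0.63   -0.1449 -0.1163 -0.0746 -0.0718]
 [ 0.635  -0.1436 -0.1163 -0.0746 -0.072 ]
 [ 0.64   -0.1436 -0.1151 -0.0735 -0.0735]
 [ 0.645  -0.1437 -0.1152 -0.0736 -0.0708]
 [ 0.65   -0.1437 -0.1152 -0.0723 -0.071 ]]
axis slope deg 8.56649270441799 [np.float64(2.938490932660645), np.float64(32.689948568262935), np.float64(1.7731306159447278), np.float64(-6.926268531184979)] y at .57,.63 [-0.1125 -0.1035]
xrange [0.5716 0.591  0.6905 0.6913]
top 192
[[ 0.59   -0.0558 -0.0558 -0.0532 -0.0481]
 [ 0.595  -0.1404 -0.1147 -0.0686 -0.0454]
 [ 0.6    -0.1404 -0.1147 -0.0479 -0.0454]
 [ 0.605  -0.1172 -0.1146 -0.0479 -0.0453]
 [ 0.61   -0.1172 -0.1146 -0.0453 -0.0452]
 [ 0.615  -0.1171 -0.1145 -0.0709 -0.0451]
 [ 0.62   -0.117  -0.1145 -0.0451 -0.0451]
 [ 0.625  -0.117  -0.1144 -0.045  -0.045 ]
 [ 0.63   -0.1273 -0.1144 -0.045  -0.0449]
 [ 0.635  -0.1144 -0.1143 -0.0449 -0.0448]
 [ 0.64   -0.1143 -0.1143 -0.0448 -0.0422]
 [ 0.645  -0.1374 -0.1142 -0.0679 -0.0421]
 [ 0.65   -0.1374 -0.1142 -0.0679 -0.042 ]]
axis slope deg 0.9873720149266886 [np.float64(2.5631042674793565), np.float64(0.553555011676908), np.float64(-2.816994866861058), np.float64(3.6458296985806817)] y at .57,.63 [-0.0852 -0.0841]
xrange [0.5906 0.5927 0.6798 0.683 ]
```

View pics/topcrop.png

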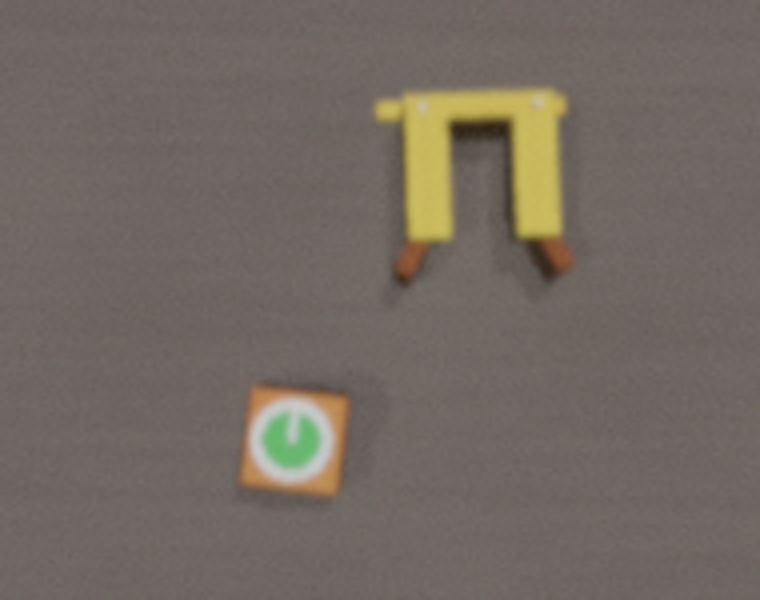

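Request:
arm_command:
  plan:
    - [-456,20,-443,0]
    - [-456,20,-443,0]
    - [-456,20,-443,0]
    - [-456,20,-443,0]
    - [-456,20,-443,0]
    - [-456,20,-443,0]
    - [-456,20,-443,0]
    - [-456,20,-443,0]
    - [-456,20,-443,0]
    - [-456,20,-443,0]
    - [-456,20,-443,0]
    - [-456,20,-443,0]
  claw: 85

```text
time: 2.3
tcp_pos: [0.4441, -0.0041, 0.2127]
eef_rot: [-0.242, 2.099, -2.099]
contact_force: [1.0, -0.7, 0.8]
opening: 0.085
```

```bash
python3 - <<'E'
from h import *
s=ctrl.state();print(s["time"],s["tcp_pos"],s["joint_pos"]);print(Ro.from_rotvec(s["eef_rot"]).as_matrix(),ctrl.hold_point_z)
p=dict(np.load("top0.npz"))
f=lambda a,z:ray(p,(158+a[0]/4,115+a[1]/4),z)[:2]
F=f((484.5,239),.09);B=f((478.5,93),.09);I=f((479.7,120),.09)
print("front",F,"back",B,"inner",I,np.degrees(np.arctan2(*(B-F)[::-1])),np.linalg.norm(B-F))
for a,b in(((405,240),(403,95)),((453,238),(448,120)),((516,238),(511,120)),((562,238),(553,92))):
    d=f(b,.09)-f(a,.09);print(np.degrees(np.arctan2(d[1],d[0])))
for a,b in(((255,387),(348,395)),((241,485),(336,495)),((241,485),(255,387)),((336,495),(348,395))):
    d=f(b,.08)-f(a,.08);print("b",np.degrees(np.arctan2(d[1],d[0])))
for h in(2.5,):
    u=np.array([np.cos(np.radians(h)),np.sin(np.radians(h))]);print("seat from front",F+.044*u,"from back", B-.0475*u)
print("cap",f((291.5,440),.132))
E
```

```text
2.3 [ 0.4441 -0.0041  0.2127] [-0.0092  0.1069 -0.2262  1.2367 -0.      2.9021]
[[-0.9736  0.001   0.2282]
 [-0.2282 -0.     -0.9736]
 [-0.0009 -1.      0.0003]] 0.0187
front [ 0.5921 -0.0946] back [ 0.6867 -0.0896] inner [ 0.6691 -0.0906] 2.9882899229613704 0.09481717925826624
1.6300255978102276
3.138517074014658
2.983185691903256
3.9663251992036823
b -93.97472336497344
b -95.07084456515827
b -6.918084148137536
b -5.862391076591334
seat from front [ 0.636  -0.0926] from back [ 0.6393 -0.0917]
cap [0.4614 0.0251]
```

Request:
arm_command:
  plan:
    - [-25,20,-24,0]
    - [-25,20,-24,0]
    - [-25,55,-24,0]
    - [-25,85,-24,0]
    - [-25,100,-24,0]
    - [-25,112,-24,0]
    - [-25,112,-24,0]
    - [-25,112,-24,0]

```text
time: 3.1
tcp_pos: [0.463, 0.0245, 0.1012]
eef_rot: [-0.241, 2.099, -2.1]
contact_force: [0.4, 0.4, 0.0]
opening: 0.0852
```

```bash
python3 - <<'E'
from h import *
s=ctrl.state();print(s["time"],s["tcp_pos"],s["contact_force"])
p=ctrl.capture("scene");im=p["image"];u,v=[int(a) for a in proj(p,(.5,-.03,.1))]
cv2.imwrite("pics/a1.png",cv2.resize(im[v-75:v+75,u-95:u+95,::-1],None,fx=4,fy=4,interpolation=cv2.INTER_CUBIC))
E
```

```text
3.1 [0.463  0.0245 0.1012] [0.3972 0.3873 0.0164]
```

View pics/a1.png

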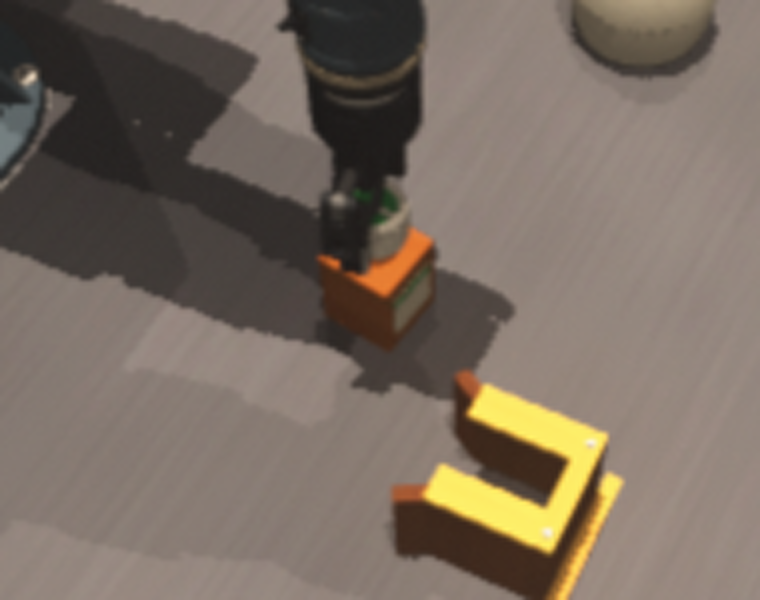

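The picture shows the fingers straddling the cap at about (370,215), with the bottle standing upright. I'll close on it.

Request:
arm_command:
  plan:
    - [0,0,0,0]
    - [0,0,0,0]
    - [0,0,0,0]
    - [0,0,0,0]
    - [0,0,0,0]
    - [0,0,0,0]
    - [0,0,0,0]
    - [0,0,0,0]
  claw: 30
  squeeze: 60

```text
time: 3.95
tcp_pos: [0.4637, 0.0245, 0.1018]
eef_rot: [-0.239, 2.098, -2.099]
contact_force: [-0.5, -1.7, 4.7]
opening: 0.0484
```

Request:
arm_command:
  plan:
    - [0,-1,0,0]
    - [0,-3,0,0]
    - [0,-3,0,0]
    - [0,-3,5,-1]
    - [-2,-3,15,-2]
    - [-5,-3,30,-4]
    - [-10,-3,50,-6]
    - [-15,-3,72,-8]
    - [-20,-3,92,-9]
    - [-23,-3,110,-9]
    - [-25,-3,120,-9]
    - [-25,-3,120,-9]

```text
time: 5.15
tcp_pos: [0.5156, -0.0876, 0.1047]
eef_rot: [-0.39, 2.008, -2.01]
contact_force: [0.3, 0.0, -2.0]
opening: 0.0485
```

```bash
python3 - <<'E'
from h import *
s=ctrl.state();print(s["time"],s["tcp_pos"],s["contact_force"],Ro.from_rotvec(s["eef_rot"]).as_matrix())
for n in("scene","top"):
    p=ctrl.capture(n);X=cloud(p);t=s["tcp_pos"];im=p["image"].astype(int)
    m=(p["depth"]>0)&(np.hypot(X[...,0]-t[0],X[...,1]-t[1])<.06)&(X[...,2]>.074)&(X[...,2]<.09)&(im[...,0]-im[...,2]>50)
    q=X[m];print(n,len(q),q.mean(0),cv2.minAreaRect(q[:,:2].astype(np.float32)))
    im=p["image"];u,v=[int(a) for a in proj(p,(.58,-.08,.09))]
    cv2.imwrite(f"pics/b{n}.png",cv2.resize(im[v-60:v+60,u-75:u+75,::-1],None,fx=5,fy=5,interpolation=cv2.INTER_CUBIC));print(u,v)
    np.savez(n+"1.npz",**{k:p[k] for k in("image","depth","fx","fy","cx","cy","R","t")})
E
```

```text
5.15 [ 0.5156 -0.0876  0.1047] [ 0.2816  0.0118 -2.0282] [[-0.9266  0.0024  0.3761]
 [-0.3761 -0.0004 -0.9266]
 [-0.0021 -1.      0.0013]]
scene 240 [ 0.5256 -0.1004  0.0813] ((0.5156245827674866, -0.08852466940879822), (0.06459641456604004, 0.06587870419025421), 2.573859930038452)
251 219
top 0 [nan nan nan] ((0.0, 0.0), (0.0, 0.0), 0.0)
273 179<stdin>:6: RuntimeWarning: Mean of empty slice.
  ret = um.true_divide(
```

View pics/bscene.png

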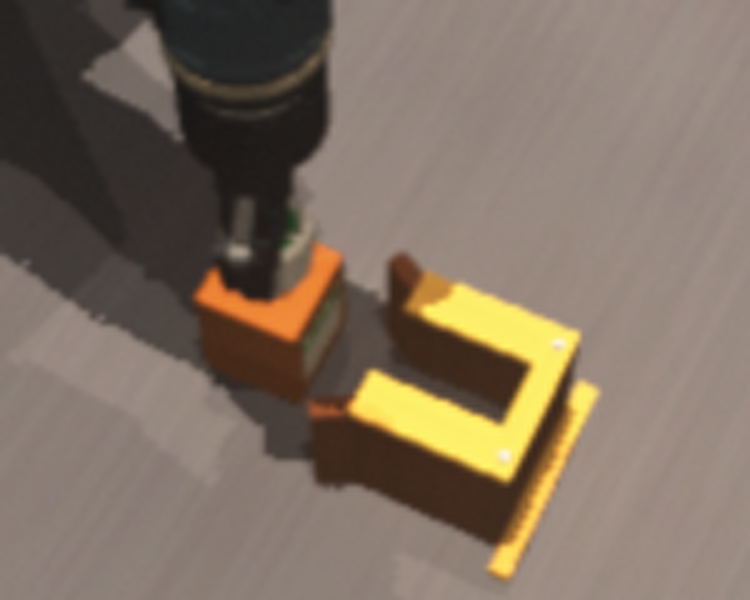

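View pics/btop.png

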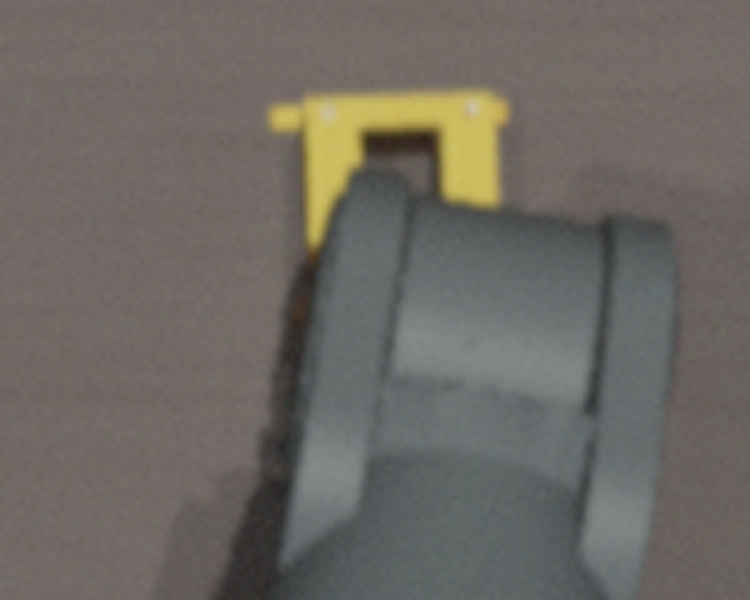

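The scene crop shows the bottle in front of the holder at about (270,320), square to it. The plates' back corners are at (580,335) and (515,478), and the near plate's front edge is at (348,410)-(372,370).

```bash
python3 - <<'E'
from h import *
p=dict(np.load("scene1.npz"));f=lambda a:ray(p,(176+a[0]/5,159+a[1]/5),.09)[:2]
P={k:f(v) for k,v in dict(nfo=(348,410),nfi=(372,370),fbo=(580,335),nbo=(515,480),ibf=(530,362),ibn=(503,425),ffi=(408,312),ffo=(428,274)).items()}
for k,v in P.items(): print(k,v)
a=lambda i,j:np.degrees(np.arctan2(*(P[j]-P[i])[::-1]))
print("yaw",a("nfo","nbo"),a("nfi","ibn"),a("ffi","ibf"),a("ffo","fbo"),a("nbo","fbo")-90)
h=np.radians(2.7);u=np.array([np.cos(h),np.sin(h)])
mb=(P["fbo"]+P["nbo"])/2;mi=(P["ibf"]+P["ibn"])/2;n=np.array([-u[1],u[0]])
b=np.array([.5156,-.0885])
for m in(mb,mi,(P["nfi"]+P["ffi"])/2,(P["nfo"]+P["ffo"])/2): print("mid along/cross from bottle",(m-b)@u,(m-b)@n)
print("widths",np.linalg.norm(P["fbo"]-P["nbo"]),np.linalg.norm(P["ibf"]-P["ibn"]))
for r in ctrl.capture("scene"),:
    for q in("dock_seat","dock_mouth"):
        for e in ctrl.place_of(r,q)[:1]:
            x=ray(r,e["at"],0)[:2];print(q,e["p"],x,(x-b)@u,(x-b)@n)
E
```

```text
nfo [ 0.5982 -0.1451]
nfi [ 0.5978 -0.1179]
fbo [ 0.6875 -0.0445]
nbo [ 0.6949 -0.139 ]
ibf [ 0.6708 -0.0726]
ibn [ 0.675  -0.1135]
ffi [ 0.5979 -0.0768]
ffo [ 0.5962 -0.05  ]
yaw 3.6349820516247466 3.2637709428727644 3.2970571186584072 3.4408241103941073 4.447939937710217
mid along/cross from bottle 0.17524607608563395 -0.011506424787890357
mid along/cross from bottle 0.15693496815293953 -0.011940569015908469
mid along/cross from bottle 0.08174310875082455 -0.01270168544900738
mid along/cross from bottle 0.0810483277969442 -0.01288864028842297
widths 0.09481488540901874 0.0411133045686368
dock_seat 0.95 [ 0.6323 -0.0954] 0.1162034567291434 -0.012374620916535978
dock_mouth 0.89 [ 0.5805 -0.0929] 0.06458384998848103 -0.007428811843207678
```

Request:
arm_command:
  plan:
    - [4,0,6,-1]
    - [4,0,12,-1]
    - [4,0,12,-1]
    - [-5,0,15,-1]
    - [-15,0,18,-1]
    - [-24,0,21,-1]
    - [-34,0,25,-1]
    - [-43,0,28,-1]
    - [-53,0,31,-1]
    - [-53,0,31,-1]

```text
time: 6.4
tcp_pos: [0.5773, -0.0945, 0.1049]
eef_rot: [-0.408, 1.996, -1.998]
contact_force: [-0.5, -1.1, -2.3]
opening: 0.0485
```

```bash
python3 - <<'E'
from h import *
s=ctrl.state();print(s["time"],s["tcp_pos"],s["contact_force"],s["wrist_torque"],Ro.from_rotvec(s["eef_rot"]).as_matrix())
p=ctrl.capture("scene");X=cloud(p);t=s["tcp_pos"]
im=p["image"];u,v=[int(a) for a in proj(p,(.6,-.09,.09))]
cv2.imwrite(f"pics/c.png",cv2.resize(im[v-50:v+50,u-60:u+60,::-1],None,fx=6,fy=6,interpolation=cv2.INTER_CUBIC));print(u,v)
E
```

```text
6.4 [ 0.5773 -0.0945  0.1049] [-0.5481 -1.0865 -2.2525] [-0.0736 -0.0736 -0.0068] [[-0.9189  0.003   0.3944]
 [-0.3944 -0.0003 -0.9189]
 [-0.0027 -1.      0.0014]]
256 225
```

View pics/c.png

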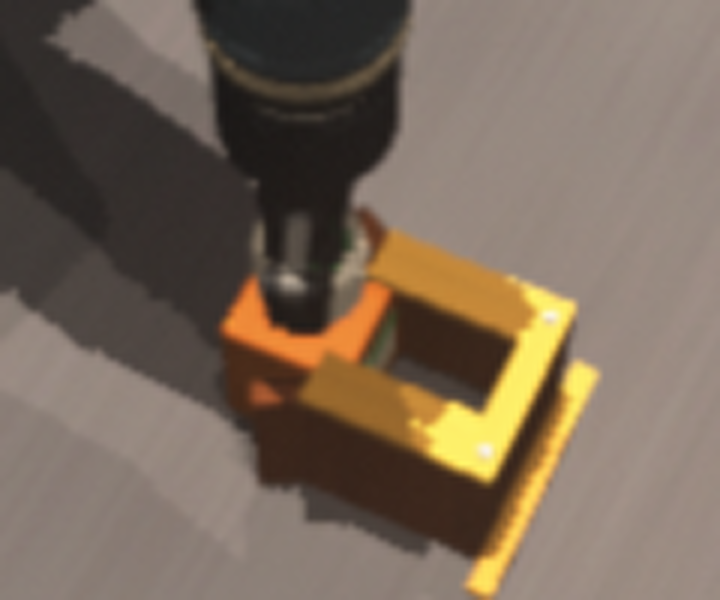

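The bottle's leading edge is under the plates at about (325,360), and the side force is small. I'll slide it on in.

Request:
arm_command:
  plan:
    - [-9,0,4,0]
    - [-19,0,8,0]
    - [-28,0,11,0]
    - [-38,0,14,0]
    - [-47,0,18,0]
    - [-53,0,20,0]
    - [-58,0,22,0]
    - [-61,0,23,0]
    - [-61,0,23,0]

```text
time: 7.35
tcp_pos: [0.6416, -0.0916, 0.1048]
eef_rot: [-0.409, 1.997, -1.998]
contact_force: [0.1, -0.2, -3.2]
opening: 0.0488
```

Request:
arm_command:
  plan:
    - [0,1,0,0]
    - [0,2,0,0]
    - [0,3,0,0]
    - [0,3,0,0]
    - [0,3,0,0]
    - [0,3,0,0]
    - [0,3,0,0]

```text
time: 8.05
tcp_pos: [0.6417, -0.0916, 0.1022]
eef_rot: [-0.408, 1.997, -1.998]
contact_force: [-1.6, 0.7, 4.7]
opening: 0.0485
```

```bash
python3 - <<'E'
from h import *
s=ctrl.state();print(s["time"],s["tcp_pos"],s["contact_force"],s["joint_pos"])
p=ctrl.capture("scene")
im=p["image"];u,v=[int(a) for a in proj(p,(.63,-.09,.09))]
cv2.imwrite(f"pics/d.png",cv2.resize(im[v-50:v+50,u-60:u+60,::-1],None,fx=6,fy=6,interpolation=cv2.INTER_CUBIC));print(u,v)
E
```

```text
8.05 [ 0.6417 -0.0916  0.1022] [-1.5597  0.66    4.7127] [-0.1418  0.5081  0.0649  1.1252  0.0001  2.5943]
265 230
```

View pics/d.png

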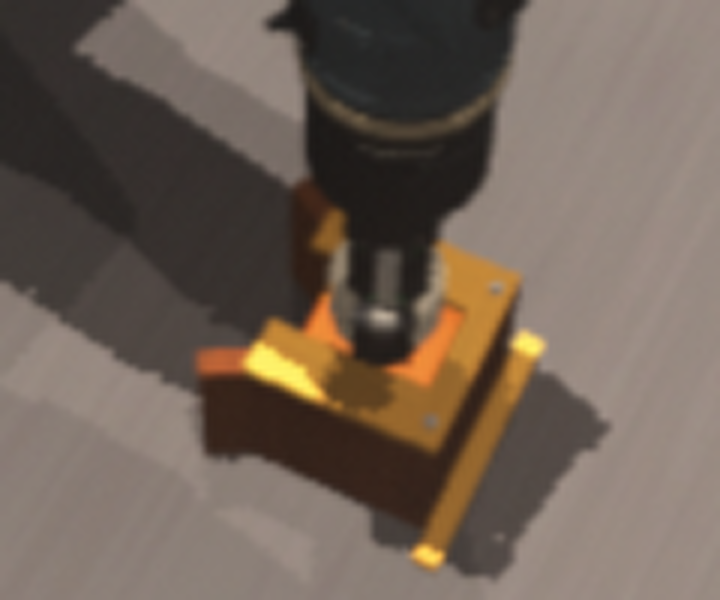

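Home: the shoulder reaches the back plate at about (450,330). Now I'll press.

Request:
arm_command:
  plan:
    - [0,0,0,0]
    - [0,0,0,0]
    - [0,1,0,0]
    - [0,2,0,0]
    - [0,3,0,0]
    - [0,4,0,0]
    - [0,5,0,0]
    - [0,6,0,0]
    - [0,6,0,0]
    - [0,6,0,0]
  squeeze: 90

```text
time: 9.1
tcp_pos: [0.6419, -0.0916, 0.0972]
eef_rot: [-0.407, 1.996, -1.998]
contact_force: [-3.9, 0.7, 11.3]
opening: 0.048
```

Request:
arm_command:
  plan:
    - [0,1,0,-3]
    - [0,1,0,-9]
    - [0,1,0,-15]
    - [0,1,0,-22]
    - [0,1,0,-29]
    - [0,1,0,-36]
    - [0,1,0,-43]
    - [0,1,0,-50]
    - [0,1,0,-56]
    - [0,1,0,-60]
    - [0,1,0,-60]

```text
time: 10.2
tcp_pos: [0.6415, -0.0913, 0.0969]
eef_rot: [-1.15, 1.291, -1.295]
contact_force: [-5.4, 1.6, 10.9]
opening: 0.0481
```

```bash
python3 - <<'E'
from h import *
s=ctrl.state();print(s["time"],s["tcp_pos"],s["contact_force"],s["wrist_torque"],s["joint_pos"],s["opening"]);R=Ro.from_rotvec(s["eef_rot"]).as_matrix();print("yaw x",np.degrees(np.arctan2(-R[1,0],-R[0,0])))
E
```

```text
10.2 [ 0.6415 -0.0913  0.0969] [-5.4121  1.5687 10.8802] [0.3693 1.1732 0.0795] [-0.1417  0.5107  0.0549  1.1118  0.0005  1.5447] 0.04814478537721759
yaw x 83.3806117464178
```

Request:
arm_command:
  plan:
    - [0,0,0,-5]
    - [0,0,0,-10]
    - [0,0,0,-14]
    - [0,0,0,-14]
    - [0,0,0,-14]

```text
time: 10.7
tcp_pos: [0.6414, -0.0913, 0.0977]
eef_rot: [-1.265, 1.111, -1.115]
contact_force: [-4.4, 1.1, 10.5]
opening: 0.0478
```

```bash
python3 - <<'E'
from h import *
s=ctrl.state();print(s["time"],s["tcp_pos"],s["contact_force"],s["wrist_torque"],s["opening"]);R=Ro.from_rotvec(s["eef_rot"]).as_matrix();print("yaw x",np.degrees(np.arctan2(-R[1,0],-R[0,0])))
p=ctrl.capture("scene")
im=p["image"];u,v=[int(a) for a in proj(p,(.63,-.09,.11))]
cv2.imwrite(f"pics/e.png",cv2.resize(im[v-50:v+50,u-60:u+60,::-1],None,fx=6,fy=6,interpolation=cv2.INTER_CUBIC));print(u,v)
E
```

```text
10.7 [ 0.6414 -0.0913  0.0977] [-4.3511  1.1116 10.4539] [0.2197 1.0695 0.0428] 0.04782817262819187
yaw x 97.39747941703443
265 226
```

View pics/e.png

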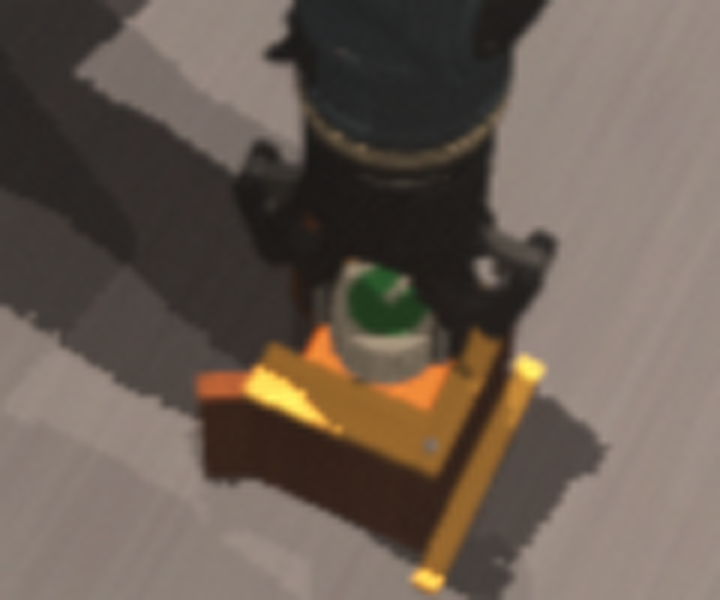

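The mark on the cap (centre (385,302)) has turned about 67° from the holder's axis, so the cap turned with the gripper. I'll lift slowly at first.

Request:
arm_command:
  plan:
    - [0,0,0,-3]
    - [0,-2,0,-3]
    - [0,-4,0,-3]
    - [0,-6,0,-3]
    - [0,-8,0,-3]
    - [0,-10,0,-3]
    - [0,-12,0,-3]

```text
time: 11.45
tcp_pos: [0.6412, -0.0913, 0.1095]
eef_rot: [-1.287, 1.072, -1.076]
contact_force: [-1.0, -0.2, -0.5]
opening: 0.0477
```

Only the cap's weight is on the wrist, so it is free. I'll raise it to about 5 cm above the mouth.

Request:
arm_command:
  plan:
    - [0,-6,0,0]
    - [0,-14,0,0]
    - [0,-23,0,0]
    - [0,-32,0,0]
    - [0,-41,0,0]
    - [0,-50,0,0]
    - [0,-57,0,0]
    - [0,-62,0,0]
    - [0,-64,0,0]
    - [0,-64,0,0]
    - [0,-64,0,0]
    - [0,-64,0,0]

```text
time: 12.65
tcp_pos: [0.6408, -0.0913, 0.173]
eef_rot: [-1.288, 1.073, -1.076]
contact_force: [0.3, 1.7, -0.1]
opening: 0.0481
```

```bash
python3 - <<'E'
from h import *
s=ctrl.state();print(s["time"],s["tcp_pos"],s["contact_force"],s["opening"],np.abs(s["qd"]).max())
p=ctrl.capture("scene")
for q,z in(("cap",.172),("cap_top",.204),("bottle_rim",.122),("bottle",0)):
    for e in ctrl.place_of(p,q)[:1]: print(q,e["p"],ray(p,e["at"],z))
im=p["image"];u,v=[int(a) for a in proj(p,(.63,-.09,.13))]
cv2.imwrite(f"pics/f.png",cv2.resize(im[v-50:v+50,u-60:u+60,::-1],None,fx=6,fy=6,interpolation=cv2.INTER_CUBIC))
E
```

```text
12.65 [ 0.6408 -0.0913  0.173 ] [ 0.2912  1.6911 -0.1425] 0.04809504397461781 0.0016890525574528201
cap 0.81 [ 0.6378 -0.0933  0.172 ]
cap_top 0.78 [ 0.6347 -0.0965  0.204 ]
bottle_rim 0.68 [ 0.6422 -0.1067  0.122 ]
bottle 0.67 [ 0.638  -0.0919  0.    ]
```

View pics/f.png

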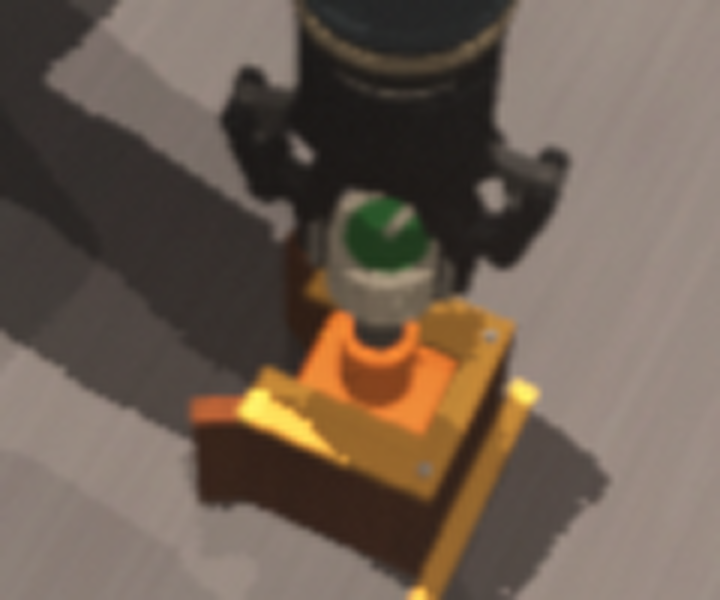

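The cap (385,250) is held level above the open mouth (380,340), and the bottle stands home in the holder. Handing in.

```bash
python3 -c "
from h import *
print(ctrl.close_job());s=ctrl.state();print(s['time'],s['tcp_pos'],s['opening'])"
```

```text
the job is handed in; nothing more can be done
None
the job is handed in; nothing more can be done
```

I handed the job in at about 12.7 s of the 51 s allowed; no verdict was reported. The bottle stands home in the holder with its cap off, and the gripper holds the cap above it.

- **Moving it in:** I gripped the cap, carried the bottle about 3 mm off the counter and turned it about 10° to line up with the holder. It slid in under the fork with about 1 N of side force, and I set it down at the estimated seat. I did not push it against the back wall.
- **Opening the cap:** I pressed to about 11 N, which is roughly 5 mm down, and turned it anticlockwise about 77° at the gripper. The cap's mark had turned about 67° from the holder's axis before the last 3°. It lifted off with only its own weight on the wrist.

**Last checks:**
- The cap is gripped at 48 mm opening and at rest, about 50 mm above the mouth by the gripper's height.
- The final picture shows it level and over the open neck. The network put the cap at (0.638, -0.093) and the bottle at (0.638, -0.092), against my seat estimate of about (0.64, -0.092).
- **One disagreement:** the network's mouth point came out 15 mm to the side, at y = -0.107. I put that down to detection error, since the picture shows the neck under the cap.
- I did not measure the bust, box, tin and cone again at the end; the arm's route kept well clear of them.

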